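Wedge a tube block fast in a bench clamp

ROBOT

A 7-joint arm with a two-finger parallel gripper is mounted at the origin on a cart in front of the work surface, level with it; the furniture and walls round the work are solid. World frame = base frame: x ahead of the robot, y to its left, z up, the work surface at z = 0. Lengths are in m, angles in rad, forces in N, time in s.
With the tool pointing down it reaches from about 0.425 to 0.825 m from the base axis. Payload 3.6 kg.
Tool frame: the origin (TCP) lies on the centre line of the jaws, within the pads' length; the fingertips stand 14 mm ahead of it and the grasp point (between the pads) lies 5 mm behind it; z points along the fingers, y is the line along which they close (so a half turn about z gives the same grasp; the last joint's range is limited). The gripper opens to 93 mm and grips with 3 to 60 N. Pads are 15 mm wide; open, the fingers measure 128 mm over their backs; the gripper's body (75 mm by 188 mm) begins 65 mm behind the grasp point.
Start: joints at [1.3, 0.615, -0.013, 1.423, 0.008, 1.103, -0.04], TCP at [0.157, -0.631, 0.233] pointing down, gripper open.
Joint ranges: [-3.12, 3.12], [-0.3, 2.06], [-1.34, 1.32], [0.26, 2.42], [-1.36, 4.5], [0.01, 1.98], [-2.84, 2.84]. Speed limits (rad/s): [2.79, 2.79, 3.14, 3.14, 3.14, 3.14, 3.14].

INTERFACE

Orientations are given as a unit quaternion [w, x, y, z].
In Python, from station import r gives the robot as it stands.
- The arm moves only by the tool send_rows, never from a script. Its argument "rows" is a list of rows, each an object of numbers: "hand": the opening, from 0 (shut) to 1 (fully open); "x", "y", "z": the shift along the tool's x, y, z in mm; "ax", "ay", "az": the turn, a rotation vector about the tool's x, y, z in rad. A call has 1 to 12 rows; each row is the pose to reach, as a shift and turn from the pose commanded when the call began, along the tool's axes at that moment; what a row does not reach only later rows make up. A row lasts 1/12 s, in which the tool goes at most 41.7 mm and 7.16 degrees, less where a joint would pass 70% of its speed; a pose out of reach is approached as far as the arm can. A call with a gripper value outside its range is refused whole. The fingers move at their own pace and stop on an object; "newtons" is the grip in N (left out, the last holds). Time passes only in rows, so rows that repeat a pose let the fingers close. It gives the time, the measured TCP pose, the force, the opening and the grip force at its end, in the units of the state.
- r.get_state(): the state, without advancing time (a new reading comes with each control period).
- r.snapshot(name): name is "side" or "top"; returns a dict with "pixels" (420x560x3 uint8, red, green, blue), "z_map" (420x560 float32, m along the optical axis (not along the pixel's ray), 0 where there is no reading), "fx", "fy", "cx", "cy" (pixels), "eye" and "orientation" of the camera in the world. Camera axes: x right, y down, z forward; pixel columns grow to the right and rows downward; lengths in m; the calibration is good to about 2 mm. A picture is of the moment at which its call begins.
- r.hand_in(): hands the job in; it is judged then, once.
Trained networks look in a picture, given as the dict that the camera call returned (one of the last four; its "shot" number tells which), for a name from the list of things; names that differ only in an ending like _2 or _b are one class to them, and where a whole thing is asked for, a point or a joint stands for the part that bears it (a point fixed in the world has none). Each returns a list of dicts, best first, with "conf" (0 to 1); they miss things now and then, are a little off and sometimes report something else, mostly with a low value. They report only what shows in the picture. A call takes as long as a camera call. They do not tell look-alikes from the thing itself.
- r.search_frame(picture, label): "point" ([column, row] in pixels, amid what is visible of it).
The state is a dict: "time_s": time; "joint_pos": joint angles; "dq": joint speeds; "joint_efforts": joint torques, N m; "position": TCP position; "tool_rot": TCP orientation; "ft_force": force on the tool from outside, world axes, zero at the start; "torque": the same for the moment, N m; "grip_width": finger opening in m; "finger_force": force on a finger pad.
Only numpy, scipy, OpenCV 4.12 (cv2) and the standard library are available. Lean on these libraries where they do the work, as an engineer would, in place of code of your own. Each camera call takes 0.05 s, during which the arm holds its last target. There are 200 camera calls.

TASK

The black tube block stands loose in the bench clamp. Lay the orange wedge, thin end first, loosely in the open end of the clamp's slot and let go of it; then tap or push on the steel head until the wedge stops moving forward and holds the block fast. Press firmly but not so hard as to crush the block, and leave the other things on the desk alone.

Things in the scene. Friction and masses are not known exactly. Their poses are not given: they have to be found in the camera images.
- clamp: Fixed bench clamp on the desk. Origin: desk level, under the centre of the slot's mouth. x: driving direction, y: towards the block, z up. Base plate 12 mm thick; its 60 mm wide tongue reaches 108 mm in front of the mouth. The slot, between a fixed dark rail 28 mm high (-y side) and the blue jaw (+y side), is 112 mm long, 17 mm wide at the mouth and narrows with the wedge's taper.
- jaw: Blue sliding jaw of the clamp, 112 mm long, 30 mm high, its +y face flat to the block. Origin: slot's mouth centre at base-plate height when the jaw is back; it slides only along the clamp's +y, pushed by the wedge, with about 1 N of friction. It has 2 to 6 mm to go before the block is tight: unknown, as the dark fence behind the block is set by hand, so the wedge ends some 65 to 112 mm deep.
- tube_block: Black tube block, 108 mm across the clamp, 128 mm along it, 37 mm high, standing loose on the base plate between jaw and fence. Origin: centre of its underside. A push of 10 to 15 N on the wedge's head, repeated until it no longer moves on, clamps it well; it is crushed if the jaw presses it with over 20 N (a push of some 20 N or more).
- wedge_head (a point): Centre of the wedge's steel head, 28 mm long (x), 26 mm wide (y), 38 mm high, lying flat, 19 mm above its underside. x points to the thin end, z up. The orange taper ahead of it is 28 mm high, tapers evenly on both sides from 24 mm to 12 mm wide, and ends 133 mm ahead of this point. About 0.15 kg, heavier at the head.
- reagent_c: Bystander: small white reagent bottle with a red cap, 40 mm wide, 85 mm high. Origin: centre of its underside.
- tape_roll: Bystander: roll of tape lying flat, 96 mm wide, 25 mm high. Origin: centre of its underside. (Beyond it a tall clean-air cabinet closes the desk's left end, from about y = 0.6 on, a little in front of the desk's edge too: keep the wrist clear of it.)
- pipette: Bystander: white pipette lying on the desk, 220 mm long. Origin: centre of its underside.
- marker: Bystander: red and white marker pen lying on the desk, 135 mm long. Origin: centre of its underside.
Not all that is in view belongs to the job. Of the things that look like the part that bears wedge_head, the larger one is meant.

How it is judged:
On the way:
1. the wedge's thin end lies in the slot's mouth, let go, the block not yet clamped (x of wedge_head in the frame of clamp between -0.13 and -0.06 m and contact force between the fingers and wedge below 0.05 N and contact force between jaw and tube_block below 1 N and angle between the x axis of wedge_head and the x axis of clamp, either way round below 0.15 rad and angle between wedge_head's own z axis and vertical below 0.1 rad and y of wedge_head in the frame of clamp between -0.012 and 0.015 m), for 0.2 s.
At the end, for the whole second after the job is handed in: The wedge lies flat and straight in the slot, at rest, and of itself keeps the jaw pressed on the tube block with more than 3 N; the block stands flat and at rest in the clamp, within 20 mm of its middle lengthways (contact force between jaw and tube_block above 3 N and x of wedge_head in the frame of clamp above -0.075 m and linear speed of each of wedge, tube_block below 0.005 m/s and angle between tube_block's own z axis and vertical below 0.05 rad and angle between the x axis of wedge_head and the x axis of clamp, either way round below 0.15 rad and angle between wedge_head's own z axis and vertical below 0.1 rad and y of wedge_head in the frame of clamp between -0.012 and 0.015 m and x of tube_block in the frame of clamp between 0.04 and 0.08 m); the robot touches nothing.
It fails at once if the tube block is crushed: the jaw presses it with more than 20 N (contact force between jaw and tube_block above 20 N).
It fails at once if a bystander (bottle, tape, pipette or marker) is shifted by more than 20 mm (distance of any of reagent_c, tape_roll, pipette, marker from where it was at the start of the episode above 0.02 m).
It also fails if it takes over 58 s, if anything falls off the work surface, if the arm or the gripper's body presses on something with over 40 N, if the wrist force passes 120 N, or if a joint passes its speed limit or range.

## Working session

There is one attempt and no reset: what is moved stays moved. The work goes in short steps, Python scripts to look and compute and a tool call to move; the robot and the scene stay as the last step left them, time stands still between calls to the robot, and variables do not carry over. Pictures are saved under pics/ and viewed, at most 13 in all, crops included, and the job is handed in when it is done.

Besides the shell and the picture viewer there is one more tool, called after "Request:" as name([rows], argument=value, ...), one row to a line, values as JSON. send_rows: Moves the arm, as the interface text tells. Its arguments: {"type":"object","properties":{"rows":{"type":"array","items":{"type":"object","properties":{"hand":{"type":"number"},"x":{"type":"number"},"y":{"type":"number"},"z":{"type":"number"},"ax":{"type":"number"},"ay":{"type":"number"},"az":{"type":"number"}}}},"newtons":{"type":"number"}},"required":["rows"]}

```bash
mkdir -p pics; cat > h.py <<'E'
import numpy as np, cv2
from scipy.spatial.transform import Rotation as R
from station import r
def rot(q): return R.from_quat([q[1],q[2],q[3],q[0]]).as_matrix()
def cloud(s):
    z=s["z_map"]; v,u=np.indices(z.shape)
    p=np.stack([(u-s["cx"])/s["fx"]*z,(v-s["cy"])/s["fy"]*z,z],-1)
    return p@rot(s["orientation"]).T+np.array(s["eye"])
def save(s,n): cv2.imwrite("pics/"+n,cv2.cvtColor(s["pixels"],cv2.COLOR_RGB2BGR))
E
python3 - <<'E'
from h import *
st=r.get_state(); print(st["time_s"],st["position"],st["tool_rot"],st["ft_force"])
S=[]
for n in("top","side"):
    s=r.snapshot(n); save(s,n+"1.png"); c=cloud(s); print(n,s["eye"],s["fx"])
    np.savez(n+"1.npz",c=c,p=s["pixels"])
    for l in("clamp","jaw","tube_block","wedge_head","reagent_c","tape_roll","pipette","marker"):
        for d in r.search_frame(s,l)[:3]:
            u,v=map(int,d["point"]); print(l,round(d["conf"],2),u,v,c[v,u].round(3))
a=cv2.imread("pics/top1.png");b=cv2.imread("pics/side1.png")
E
```

```text
0.0 [ 0.15671288 -0.63006766  0.23152369] [-1.22094162e-03  9.92577385e-01  1.21608421e-01 -1.87752503e-04] [-0.36954615  1.13479838  0.04702432]
top [0.40381176 0.03680457 1.34646397] 451.04790908616656
clamp 0.95 319 234 [ 0.467 -0.08   0.041]
jaw 0.65 335 230 [ 0.479 -0.126  0.044]
jaw 0.61 260 148 [0.708 0.094 0.084]
tube_block 0.58 332 204 [ 0.554 -0.116  0.047]
wedge_head 0.66 206 214 [0.522 0.251 0.024]
wedge_head 0.46 201 258 [0.393 0.263 0.017]
reagent_c 0.71 337 229 [ 0.482 -0.132  0.041]
reagent_c 0.67 258 150 [0.701 0.099 0.087]
tape_roll 0.61 153 180 [ 0.625  0.418 -0.001]
pipette 0.92 437 208 [ 0.548 -0.429  0.029]
side [-0.09138028  1.07703868  0.51982883] 433.8514808476865
clamp 0.66 320 208 [ 0.468 -0.069  0.022]
jaw 0.63 320 199 [ 0.484 -0.099  0.04 ]
tube_block 0.7 306 197 [ 0.52  -0.072  0.048]
wedge_head 0.82 252 243 [0.507 0.245 0.02 ]
wedge_head 0.71 288 258 [0.382 0.271 0.023]
reagent_c 0.69 229 203 [0.689 0.107 0.05 ]
pipette 0.63 346 175 [ 0.539 -0.431  0.024]
```

View pics/top1.png

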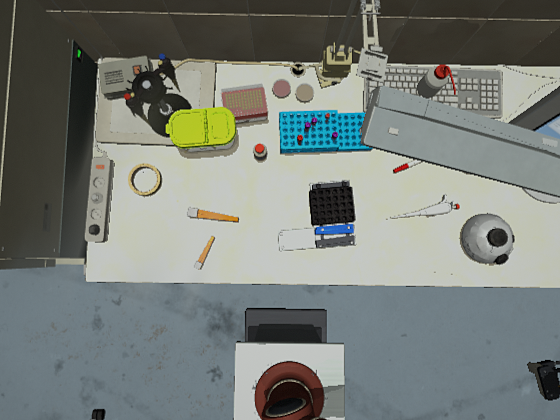

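View pics/side1.png

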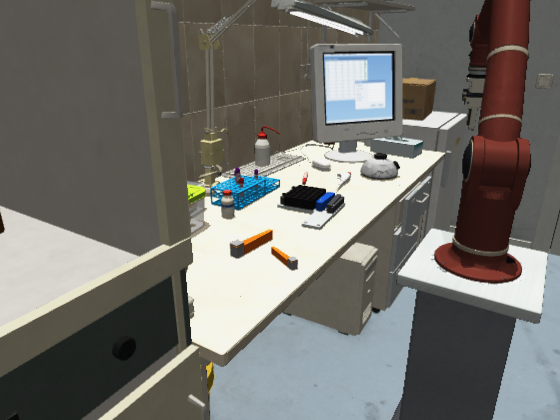

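The top view shows the large wedge with its head at (193,212) and tip at (239,219). The clamp's tongue is at (296,240), jaw at (334,230), rail at (335,240) and block at (332,204). The driving direction is therefore about world -y. Bystanders are the bottle (260,150), tape (145,179), pipette (425,208) and marker (408,166).

```bash
python3 - <<'E'
from h import *
d=np.load("top1.npz");c,p=d["c"],d["p"].astype(int)
hsv=cv2.cvtColor(d["p"],cv2.COLOR_RGB2HSV).astype(int)
ii=np.indices(p.shape[:2]);v,u=ii
def box(m,n):
    q=c[m]; r_=cv2.minAreaRect((q[:,:2]*1000).astype(np.float32)); print(n,m.sum(),"ctr",np.round(r_[0],1),"size",np.round(r_[1],1),"ang",round(r_[2],2),"z pct",np.percentile(q[:,2],[5,50,95]).round(4))
    pts=q[:,:2]-q[:,:2].mean(0); w=np.linalg.svd(pts,full_matrices=False)[2][0]; print("   pca dir",w.round(4),"mean",q.mean(0).round(4))
reg=lambda a,b,e,f:(u>=a)&(u<=b)&(v>=e)&(v<=f)
w=reg(180,245,200,228)&(c[...,2]>.012)
org=w&(hsv[...,1]>120); box(w,"wedge all");box(org,"orange");box(w&~org,"head")
H=reg(270,360,220,255)
blue=H&(hsv[...,0]>100)&(hsv[...,0]<130)&(hsv[...,1]>100)&(c[...,2]>.03);box(blue,"jaw")
rail=H&(c[...,2]>.03)&(p.max(-1)<110)&~blue&(v>233);box(rail,"rail")
blk=reg(305,358,178,226)&(c[...,2]>.035)&(p.max(-1)<90);box(blk,"blk")
ton=reg(274,314,222,256)&(c[...,2]>.006)&(c[...,2]<.02);box(ton,"tongue")
for n in("wedge","clamp"):
    a,b,e,f=(176,250,196,232) if n=="wedge" else (270,365,172,256)
    cv2.imwrite(f"pics/{n}.png",cv2.resize(cv2.cvtColor(d["p"][e:f,a:b],cv2.COLOR_RGB2BGR),None,fx=6,fy=6,interpolation=0))
E
```

```text
wedge all 366 ctr [485.  162.4] size [294.3  53.2] ang 67.35 z pct [0.0233 0.0292 0.0408]
   pca dir [-0.2747 -0.9615] mean [0.516  0.236  0.0552]
orange 248 ctr [481.8 149.8] size [270.5  47.7] ang 65.39 z pct [0.024  0.0281 0.0331]
   pca dir [-0.1951 -0.9808] mean [0.5161 0.2234 0.0335]
head 118 ctr [484.9 162.4] size [294.3  52.9] ang 67.35 z pct [0.0184 0.0367 0.2395]
   pca dir [0.3829 0.9238] mean [0.5158 0.2626 0.1007]
jaw 297 ctr [461.  -65.5] size [ 45.6 229.9] ang 17.99 z pct [0.0377 0.0421 0.0469]
   pca dir [-0.1037  0.9946] mean [ 0.4805 -0.1251  0.0465]
rail 301 ctr [443.9 -68.9] size [ 45.  221.6] ang 9.29 z pct [0.0315 0.0387 0.0443]
   pca dir [ 0.1304 -0.9915] mean [ 0.4459 -0.1237  0.0512]
blk 1285 ctr [528.6 -56.2] size [145.9 274.9] ang 25.32 z pct [0.0372 0.048  0.0529]
   pca dir [-0.6292  0.7773] mean [ 0.5551 -0.1142  0.0572]
tongue 735 ctr [452.6  -8.9] size [100.8 118.7] ang 1.59 z pct [0.0074 0.0118 0.0161]
   pca dir [-0.115   0.9934] mean [ 0.4525 -0.0153  0.0118]
```

View pics/clamp.png

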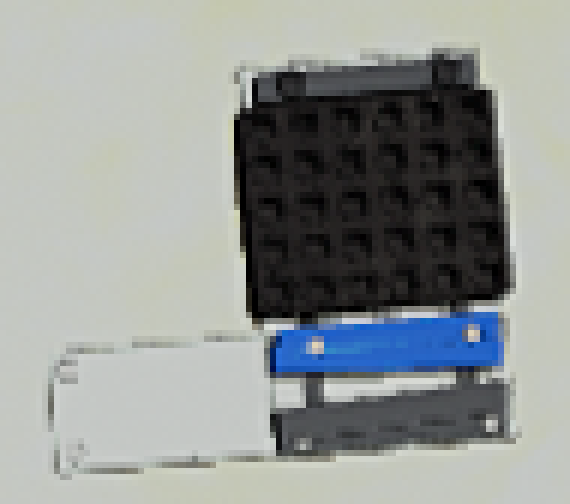

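The crop shows the tongue at left, the slot opening leftward between the jaw and rail, and the block between jaw and fence. The depth has edge outliers, so I'll fit the edges at known heights.

```bash
cat >> h.py <<'E'
def atz(s,uv,z):
    uv=np.atleast_2d(uv).astype(float); d=np.c_[(uv[:,0]-s["cx"])/s["fx"],(uv[:,1]-s["cy"])/s["fy"],np.ones(len(uv))]@rot(s["orientation"]).T
    e=np.array(s["eye"]); return (e+d*((z-e[2])/d[:,2])[:,None])[:,:2]
def rect(s,m,z,n):
    n_,l,st,_=cv2.connectedComponentsWithStats(m.astype(np.uint8)); k=1+np.argmax(st[1:,4])
    v,u=np.nonzero(l==k); q=np.concatenate([atz(s,np.c_[u+a,v+b],z) for a in(-.5,.5) for b in(-.5,.5)])*1000
    o=cv2.minAreaRect(q.astype(np.float32)); qc=atz(s,np.c_[u,v],z)*1000; w=np.linalg.svd(qc-qc.mean(0),full_matrices=False)[2][0]
    w=w*np.sign(-w[1]); print(n,len(u),"ctr",np.round(o[0],1),"size",np.round(o[1],1),"box",o[2].__round__(1),"mean",qc.mean(0).round(1),"dir deg from -y (toward +x)",np.degrees(np.arctan2(w[0],-w[1])).round(2)); return qc,w
E
python3 - <<'E'
from h import *
s=r.snapshot("top");p=s["pixels"].astype(int);c=cloud(s)
hsv=cv2.cvtColor(s["pixels"],cv2.COLOR_RGB2HSV).astype(int);v,u=np.indices(p.shape[:2])
reg=lambda a,b,e,f:(u>=a)&(u<=b)&(v>=e)&(v<=f)
W=reg(180,245,200,228); org=W&(hsv[...,1]>120)
rect(s,org,.028,"orange")
rect(s,W&~org&(p.max(-1)<215)&(u<202),.038,"head")
H=reg(270,360,220,255)
blue=H&(hsv[...,0]>100)&(hsv[...,0]<130)&(hsv[...,1]>100);rect(s,blue,.042,"jaw")
dark=H&(p.max(-1)<115)&~blue&(v>234)&(u>314);rect(s,dark,.04,"rail")
rect(s,reg(305,358,184,226)&(p.max(-1)<75),.049,"blk")
print("lamp",c[130,440:560:30].round(2).tolist())
print("\n".join(" ".join("%3d"%x for x in p[222:252,k].max(-1)) for k in (318,321,325,330,340,350)))
for uv in((281,0),):pass
print("v->x at z.04,u=320",atz(s,[[320,230],[320,240]],.04))
E
```

```text
orange 249 ctr [517.1 217.8] size [122.2  25.1] box 83.6 mean [516.5 224. ] dir deg from -y (toward +x) -8.08
head 603 ctr [520.2 294.3] size [85.8 64. ] box 1.8 mean [520.  295.7] dir deg from -y (toward +x) -86.56
jaw 306 ctr [ 483.  -122.9] size [ 29.  113.3] box 0.7 mean [ 481.1 -125.1] dir deg from -y (toward +x) 3.67
rail 340 ctr [ 447.  -123.3] size [ 37.5 113.3] box 0.7 mean [ 446.  -124.6] dir deg from -y (toward +x) 6.31
blk 1627 ctr [ 555.4 -113.4] size [123.6 129.8] box 5.7 mean [ 551.6 -113.4] dir deg from -y (toward +x) 5.53
lamp [[0.61, -0.23, 0.62], [0.61, -0.28, 0.62], [0.62, -0.33, 0.61], [0.62, -0.39, 0.6]]
 22  16  11 131 209 204 200 199 197 199 204 179  81 170 211 205 208 189  90  79  88  87  76  68  79  83 158 210 201 199
 26  28   4  35 134 211 194 192 193 199 205 181  43  78  74  71  64  57  85  85  86  83  89 116 121  67 132 212 202 200
 26  10  89 157 186 201 198 198 199 197 204 179  80 173 211 212 192  91  80  86  86  88  90  82  89 122 167 207 200 199
 21   9 134 215 201 195 196 199 197 197 205 179  91 167 214 188  95  74  85  86  88  84  69  84  74 137 211 202 200 199
 27 139 212 196 196 196 196 194 197 199 187 120 147 218 191  92  78  83  85  78  68  84  72  77 161 209 202 199 198 200
129 213 194 199 185 136 145 199 196 203 177  80 178 197  76  82  83  85  69  55  98  79  68 137 211 201 199 199 199 200
v->x at z.04,u=320 [[ 0.47826606 -0.08251084]
 [ 0.44931773 -0.08261952]]
```

View pics/wedge.png

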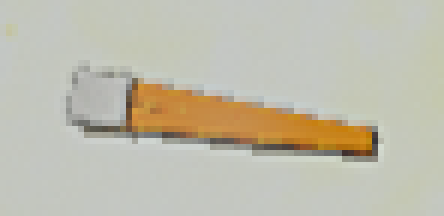

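```bash
cat >> h.py <<'E'
def go(pts,st=None):
    "pts: list of (x,y,z mm, yaw deg of tool y). prints tool-frame shift/az"
    st=st or r.get_state(); M=rot(st["tool_rot"]); p=np.array(st["position"])*1000
    for x,y,z,a in pts:
        a=np.radians(a); ty=np.array([np.cos(a),np.sin(a),0]); tz=np.array([0,0,-1.]); T=np.c_[np.cross(ty,tz),ty,tz]
        print((M.T@(np.array([x,y,z])-p)).round(1), R.from_matrix(M.T@T).as_rotvec().round(4))
E
python3 - <<'E'
from h import *
c=np.load("top1.npz")["c"]; print("thing",c[240,488].round(3), "max z in travel area",c[205:260,290:470,2].max(),c[215:265,455:520].reshape(-1,3).max(0))
go([(300,-500,280,-60),(420,-350,270,-40),(500,-100,270,-10),(520,100,240,-5),(528,288,160,-8)])
E
```

```text
thing [ 0.454 -0.554  0.076] max z in travel area 1.3464639671971723 [0.53367803 0.03680457 1.34646397]
[170.4 -92.3 -47.3] [ 0.     -0.     -0.2798]
[ 323.1 -208.9  -37.3] [ 0.     -0.     -0.6288]
[ 461.1 -432.2  -37.3] [ 0.     -0.     -1.1524]
[ 528.8 -621.5   -7.3] [ 0.     -0.     -1.2397]
[ 581.9 -802.    72.7] [ 0.     -0.     -1.1873]
```

Request:
send_rows([
  {"x":40,"y":-22,"z":-12,"az":-0.07,"hand":1},
  {"x":80,"y":-44,"z":-24,"az":-0.14,"hand":1},
  {"x":120,"y":-66,"z":-35,"az":-0.2,"hand":1},
  {"x":160,"y":-90,"z":-45,"az":-0.28,"hand":1},
  {"x":195,"y":-112,"z":-45,"az":-0.36,"hand":1},
  {"x":228,"y":-136,"z":-43,"az":-0.44,"hand":1},
  {"x":260,"y":-162,"z":-40,"az":-0.52,"hand":1},
  {"x":290,"y":-188,"z":-38,"az":-0.6,"hand":1},
  {"x":318,"y":-216,"z":-37,"az":-0.68,"hand":1},
  {"x":342,"y":-248,"z":-37,"az":-0.76,"hand":1},
  {"x":365,"y":-281,"z":-37,"az":-0.84,"hand":1},
  {"x":387,"y":-314,"z":-37,"az":-0.92,"hand":1},
])

```text
validation failed for argument at $.ro...
```

```bash
python3 - <<'E'
from h import *
s=r.get_state();print(s["time_s"],s["joint_pos"],s["position"])
go([(500,-100,270,-10),(520,100,240,-5),(528.5,289,160,-8)])
E
```

```text
0.95 [ 1.30048722  0.61485305 -0.01260135  1.42337276  0.00809547  1.1034033
 -0.04041301] [ 0.15693177 -0.63075509  0.23267977]
[ 461.1 -432.2  -37.3] [ 0.     -0.     -1.1524]
[ 528.8 -621.5   -7.3] [ 0.     -0.     -1.2397]
[ 582.6 -802.8   72.7] [ 0.     -0.     -1.1873]
```

Request:
send_rows([
  {"x":40.0,"y":-22.0,"z":-12.0,"ax":0.0,"ay":0.0,"az":-0.07,"hand":1.0},
  {"x":80.0,"y":-44.0,"z":-24.0,"ax":0.0,"ay":0.0,"az":-0.14,"hand":1.0},
])

```text
time_s: 1.12
position: [0.2135, -0.5766, 0.2529]
tool_rot: [-0.001, 0.982, 0.189, -0.001]
ft_force: [2.2, -0.7, 0.0]
grip_width: 0.0928
finger_force: 0.0
```

```bash
python3 - <<'E'
from h import *
# commanded: start + M@(80,-44,-24), yaw
M=rot([-1.22e-03,9.92577e-01,1.21608e-01,-1.9e-04]); p=np.array([.1567,-.631,.2327])+M@np.array([.08,-.044,-.024])
C=M@R.from_rotvec([0,0,-.14]).as_matrix(); q=R.from_matrix(C).as_quat()
print(p); go([(300,-500,280,-60),(420,-350,270,-40),(500,-100,270,-10)],dict(tool_rot=[q[3],*q[:3]],position=p))
E
```

```text
[ 0.22372795 -0.56904563  0.25680209]
[ 96.6 -35.5 -23.1] [-0.0024 -0.0004 -0.1398]
[ 264.  -129.6  -12.8] [-0.0023 -0.0009 -0.4888]
[ 431.8 -331.5  -12.3] [-0.0021 -0.0015 -1.0124]
```

Request:
send_rows([
  {"x":35,"y":-12,"z":-8,"ax":0,"ay":0,"az":-0.05,"hand":1},
  {"x":70,"y":-25,"z":-17,"ax":0,"ay":0,"az":-0.1,"hand":1},
  {"x":105,"y":-39,"z":-23,"ax":0,"ay":0,"az":-0.17,"hand":1},
  {"x":140,"y":-58,"z":-20,"ax":0,"ay":0,"az":-0.24,"hand":1},
  {"x":174,"y":-78,"z":-17,"ax":0,"ay":0,"az":-0.31,"hand":1},
  {"x":208,"y":-98,"z":-15,"ax":0,"ay":0,"az":-0.38,"hand":1},
  {"x":240,"y":-118,"z":-13,"ax":0,"ay":0,"az":-0.45,"hand":1},
  {"x":268,"y":-142,"z":-13,"ax":0,"ay":0,"az":-0.52,"hand":1},
  {"x":294,"y":-168,"z":-13,"ax":0,"ay":0,"az":-0.6,"hand":1},
  {"x":320,"y":-198,"z":-13,"ax":0,"ay":0,"az":-0.68,"hand":1},
  {"x":345,"y":-228,"z":-13,"ax":0,"ay":0,"az":-0.77,"hand":1},
  {"x":368,"y":-258,"z":-13,"ax":0,"ay":0,"az":-0.86,"hand":1},
])

```text
time_s: 2.12
position: [0.4614, -0.197, 0.2672]
tool_rot: [0.0, 0.811, 0.585, 0.0]
ft_force: [0.1, -0.4, -0.3]
grip_width: 0.093
finger_force: 0.0
```

```bash
python3 - <<'E'
from h import *
r.snapshot("side");r.snapshot("top");s=r.get_state();print(s["time_s"],s["joint_pos"].round(2) if hasattr(s["joint_pos"],"round") else s["joint_pos"],s["position"])
go([(500,-100,270,-10),(520,100,240,-5),(528.5,289,160,-8)])
E
```

```text
2.2167 [ 0.62  0.37 -0.37  1.79  0.15  1.02 -0.12] [ 0.46302755 -0.19094335  0.26766124]
[97.9  7.2 -1.9] [ 0.0015 -0.0047 -0.1379]
[294.2 -35.3  29. ] [ 0.0017 -0.0047 -0.2252]
[476.3 -85.4 109.9] [ 0.0016 -0.0047 -0.1728]
```

Request:
send_rows([
  {"x":38,"y":3,"z":0,"ax":0,"ay":0,"az":-0.05,"hand":1},
  {"x":76,"y":5,"z":0,"ax":0,"ay":0,"az":-0.1,"hand":1},
  {"x":114,"y":2,"z":2,"ax":0,"ay":0,"az":-0.15,"hand":1},
  {"x":153,"y":-5,"z":6,"ax":0,"ay":0,"az":-0.2,"hand":1},
  {"x":192,"y":-12,"z":12,"ax":0,"ay":0,"az":-0.2,"hand":1},
  {"x":231,"y":-20,"z":18,"ax":0,"ay":0,"az":-0.2,"hand":1},
  {"x":270,"y":-29,"z":25,"ax":0,"ay":0,"az":-0.2,"hand":1},
  {"x":308,"y":-39,"z":32,"ax":0,"ay":0,"az":-0.19,"hand":1},
  {"x":346,"y":-49,"z":42,"ax":0,"ay":0,"az":-0.18,"hand":1},
  {"x":383,"y":-60,"z":55,"ax":0,"ay":0,"az":-0.18,"hand":1},
  {"x":420,"y":-70,"z":68,"ax":0,"ay":0,"az":-0.175,"hand":1},
  {"x":455,"y":-80,"z":82,"ax":0,"ay":0,"az":-0.173,"hand":1},
])

```text
time_s: 3.22
position: [0.5318, 0.2591, 0.1846]
tool_rot: [0.0, 0.76, 0.65, 0.001]
ft_force: [0.7, -0.2, -0.2]
grip_width: 0.0931
finger_force: 0.0
```

```bash
python3 - <<'E'
from h import *
for i in range(3): r.snapshot("side")
s=r.get_state();print(s["time_s"],s["joint_pos"].round(2),s["position"])
go([(528.5,289,90,-8),(528.5,289,17,-8)])
E
```

```text
3.3667 [-0.23  0.6  -0.42  1.66  0.29  0.95 -0.91] [0.52961623 0.26083999 0.18356613]
[27.6 -5.  93.6] [-0.0027 -0.0005 -0.0087]
[ 27.6  -4.8 166.6] [-0.0027 -0.0005 -0.0087]
```

Request:
send_rows([
  {"x":28,"y":-5,"z":30,"ax":0,"ay":0,"az":-0.01,"hand":1},
  {"x":28,"y":-5,"z":65,"ax":0,"ay":0,"az":-0.01,"hand":1},
  {"x":28,"y":-5,"z":100,"ax":0,"ay":0,"az":-0.01,"hand":1},
  {"x":28,"y":-5,"z":130,"ax":0,"ay":0,"az":-0.01,"hand":1},
  {"x":28,"y":-5,"z":150,"ax":0,"ay":0,"az":-0.01,"hand":1},
  {"x":28,"y":-5,"z":163,"ax":0,"ay":0,"az":-0.01,"hand":1},
  {"x":28,"y":-5,"z":163,"ax":0,"ay":0,"az":-0.01,"hand":1},
  {"x":28,"y":-5,"z":163,"ax":0,"ay":0,"az":-0.01,"hand":1},
])

```text
time_s: 4.03
position: [0.5314, 0.285, 0.0223]
tool_rot: [0.0, 0.757, 0.654, 0.0]
ft_force: [0.5, -0.1, -0.1]
grip_width: 0.0931
finger_force: 0.0
```

Request:
send_rows([
  {"x":0,"y":0,"z":0,"ax":0,"ay":0,"az":0,"hand":0.15},
  {"x":0,"y":0,"z":0,"ax":0,"ay":0,"az":0,"hand":0.1},
  {"x":0,"y":0,"z":0,"ax":0,"ay":0,"az":0,"hand":0.1},
  {"x":0,"y":0,"z":0,"ax":0,"ay":0,"az":0,"hand":0.1},
  {"x":0,"y":0,"z":0,"ax":0,"ay":0,"az":0,"hand":0.1},
  {"x":0,"y":0,"z":0,"ax":0,"ay":0,"az":0,"hand":0.1},
  {"x":0,"y":0,"z":0,"ax":0,"ay":0,"az":0,"hand":0.1},
  {"x":0,"y":0,"z":0,"ax":0,"ay":0,"az":0,"hand":0.1},
], newtons=30)

```text
time_s: 4.7
position: [0.5304, 0.2861, 0.0219]
tool_rot: [-0.0, 0.756, 0.654, 0.0]
ft_force: [0.0, -0.4, 0.3]
grip_width: 0.0441
finger_force: 0.0
```

```bash
python3 - <<'E'
from h import *
s=r.get_state();print(s["time_s"],s["joint_pos"].round(2),s["position"],s["grip_width"],s["finger_force"])
t=np.radians(5);o=np.array([459,-68]);X=lambda x:o+x*np.array([np.sin(t),-np.cos(t)])
go([(528.5,289,80,-8),(490,180,80,0),(*X(-150),80,5),(*X(-150),34,5)])
E
```

```text
4.7 [-0.34  0.83 -0.32  1.74  0.4   0.64 -1.03] [0.5304029  0.28606401 0.02190976] 0.04410843488670048 0.0
[  2.6  -2.3 -58.1] [ 0.     -0.     -0.0043]
[-110.8  -24.8  -58.1] [ 0.    -0.    -0.144]
[-214.6  -54.2  -58.1] [ 0.     -0.     -0.2312]
[-214.6  -54.2  -12.1] [ 0.     -0.     -0.2312]
```

Request:
send_rows([
  {"x":0,"y":0,"z":0,"ax":0,"ay":0,"az":0,"hand":0.1},
  {"x":0,"y":0,"z":0,"ax":0,"ay":0,"az":0,"hand":0.1},
  {"x":0,"y":0,"z":0,"ax":0,"ay":0,"az":0,"hand":0.1},
  {"x":0,"y":0,"z":0,"ax":0,"ay":0,"az":0,"hand":0.1},
  {"x":0,"y":0,"z":0,"ax":0,"ay":0,"az":0,"hand":0.1},
  {"x":0,"y":0,"z":0,"ax":0,"ay":0,"az":0,"hand":0.1},
], newtons=30)

```text
time_s: 5.2
position: [0.5303, 0.2861, 0.0218]
tool_rot: [-0.0, 0.756, 0.654, -0.0]
ft_force: [-0.4, -0.6, -0.1]
grip_width: 0.0264
finger_force: 29.7
```

Request:
send_rows([
  {"x":0,"y":0,"z":-25,"ax":0,"ay":0,"az":0,"hand":0.1},
  {"x":0,"y":0,"z":-55,"ax":0,"ay":0,"az":0,"hand":0.1},
  {"x":-25,"y":-6,"z":-58,"ax":0,"ay":0,"az":-0.03,"hand":0.1},
  {"x":-55,"y":-12,"z":-58,"ax":0,"ay":0,"az":-0.06,"hand":0.1},
  {"x":-85,"y":-18,"z":-58,"ax":0,"ay":0,"az":-0.1,"hand":0.1},
  {"x":-115,"y":-26,"z":-58,"ax":0,"ay":0,"az":-0.14,"hand":0.1},
  {"x":-145,"y":-34,"z":-58,"ax":0,"ay":0,"az":-0.17,"hand":0.1},
  {"x":-175,"y":-43,"z":-56,"ax":0,"ay":0,"az":-0.2,"hand":0.1},
  {"x":-200,"y":-50,"z":-50,"ax":0,"ay":0,"az":-0.22,"hand":0.1},
  {"x":-214,"y":-54,"z":-40,"ax":0,"ay":0,"az":-0.231,"hand":0.1},
  {"x":-214.6,"y":-54.2,"z":-25,"ax":0,"ay":0,"az":-0.231,"hand":0.1},
  {"x":-214.6,"y":-54.2,"z":-16,"ax":0,"ay":0,"az":-0.231,"hand":0.1},
])

```text
time_s: 6.2
position: [0.4456, 0.0796, 0.0371]
tool_rot: [0.0, 0.677, 0.736, -0.001]
ft_force: [-0.2, 0.3, -1.8]
grip_width: 0.0259
finger_force: 29.7
```

```bash
python3 - <<'E'
from h import *
for i in range(3): r.snapshot("side")
s=r.snapshot("top"); s2=r.snapshot("side"); st=r.get_state();print(st["time_s"],st["position"],st["ft_force"])
a=cv2.cvtColor(s["pixels"],cv2.COLOR_RGB2BGR)[210:260,240:360]; b=cv2.cvtColor(s2["pixels"],cv2.COLOR_RGB2BGR)[175:245,270:390]
f=lambda i:cv2.resize(i,None,fx=6,fy=6,interpolation=cv2.INTER_CUBIC)
cv2.imwrite("pics/pre.png",np.vstack([f(a),f(b)[:300]])); np.savez("pre.npz",t=s["pixels"],s=s2["pixels"])
p=s["pixels"];hsv=cv2.cvtColor(p,cv2.COLOR_RGB2HSV).astype(int);v,u=np.indices(p.shape[:2])
rect(s,(hsv[...,0]>5)&(hsv[...,0]<25)&(hsv[...,1]>130)&(v>215)&(v<260)&(u>240)&(u<330),.045,"orange")
E
```

```text
6.45 [0.44664018 0.08251225 0.03820686] [ 0.93890501  0.92903993 -1.17306548]
orange 89 ctr [451.2 -14.4] size [14.4 63.5] box 0.7 mean [452.2 -16. ] dir deg from -y (toward +x) 0.51
```

View pics/pre.png

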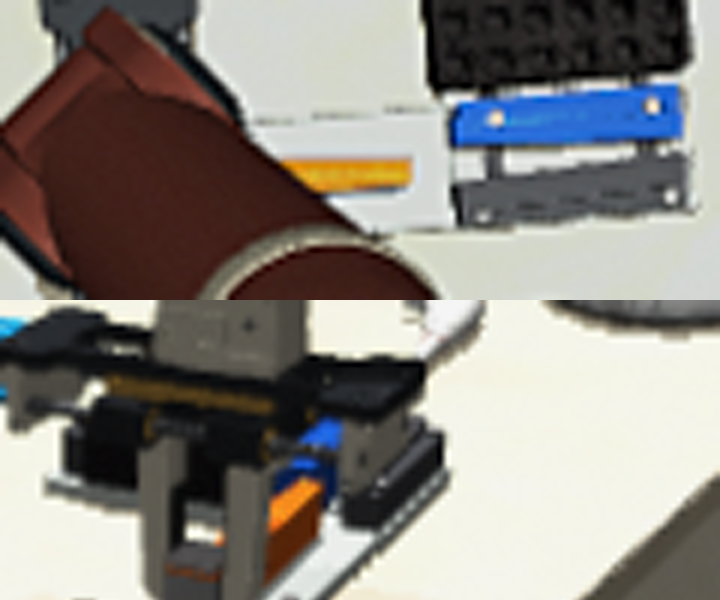

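The wedge sits on the tongue line, with its tip at (308.7, 239). The slot mouth's centre is at about (316, 237.7). I'll check the edges in the pixel values.

```bash
python3 - <<'E'
import numpy as np
p=np.load("pre.npz")["t"]
for u in (300,305,307,308,309,316,317,319,322,325): print(u,[tuple(int(k) for k in x) for x in p[231:243,u]])
E
```

```text
300 [(212, 216, 213), (212, 216, 213), (213, 217, 213), (214, 219, 218), (205, 209, 209), (192, 159, 141), (216, 138, 9), (216, 155, 32), (217, 165, 35), (205, 136, 18), (148, 106, 80), (163, 178, 181)]
305 [(213, 216, 213), (211, 215, 211), (212, 216, 213), (213, 218, 217), (205, 209, 210), (192, 161, 140), (216, 142, 9), (215, 162, 33), (220, 183, 40), (190, 134, 43), (88, 97, 105), (175, 183, 182)]
307 [(212, 215, 212), (212, 216, 213), (212, 216, 213), (213, 218, 216), (204, 206, 206), (190, 158, 133), (216, 142, 26), (214, 155, 36), (216, 171, 30), (194, 146, 72), (157, 163, 168), (219, 225, 224)]
308 [(213, 216, 212), (212, 215, 212), (212, 216, 213), (213, 218, 215), (202, 206, 204), (187, 170, 155), (212, 171, 125), (211, 172, 125), (212, 178, 110), (210, 191, 155), (215, 224, 228), (214, 219, 217)]
309 [(212, 216, 213), (212, 215, 212), (213, 216, 213), (212, 217, 214), (214, 219, 217), (214, 221, 222), (212, 223, 227), (212, 223, 229), (212, 221, 228), (213, 220, 223), (212, 217, 216), (213, 217, 214)]
316 [(45, 117, 230), (45, 118, 234), (26, 97, 210), (79, 91, 124), (183,
[... 182 characters left out ...]
81, 92), (179, 184, 172), (223, 226, 222), (215, 219, 216), (219, 223, 220), (204, 207, 204), (115, 117, 118), (84, 85, 88), (93, 96, 99)]
319 [(49, 122, 215), (44, 112, 220), (27, 91, 194), (81, 83, 91), (181, 185, 174), (221, 224, 220), (218, 221, 218), (224, 228, 224), (203, 207, 204), (77, 78, 83), (83, 85, 87), (88, 90, 93)]
322 [(65, 118, 207), (40, 112, 224), (32, 96, 196), (39, 37, 43), (81, 80, 78), (79, 81, 84), (78, 80, 83), (73, 77, 79), (66, 68, 71), (90, 91, 96), (88, 90, 92), (87, 90, 92)]
325 [(41, 104, 213), (44, 114, 221), (36, 101, 193), (85, 87, 85), (183, 187, 176), (227, 229, 226), (225, 228, 225), (205, 208, 205), (93, 95, 99), (82, 82, 87), (89, 91, 93), (88, 91, 94)]
```

Request:
send_rows([
  {"x":0,"y":1.7,"z":2.5,"ax":0,"ay":0,"az":0,"hand":0.1},
  {"x":-6,"y":1.7,"z":2.5,"ax":0,"ay":0,"az":0,"hand":0.1},
  {"x":-12,"y":1.7,"z":2.5,"ax":0,"ay":0,"az":0,"hand":0.1},
  {"x":-18,"y":1.7,"z":2.5,"ax":0,"ay":0,"az":0,"hand":0.1},
  {"x":-22,"y":1.7,"z":2.5,"ax":0,"ay":0,"az":0,"hand":0.1},
  {"x":-25,"y":1.7,"z":2.5,"ax":0,"ay":0,"az":0,"hand":0.1},
  {"x":-28,"y":1.7,"z":2.5,"ax":0,"ay":0,"az":0,"hand":0.1},
  {"x":-28,"y":1.7,"z":2.5,"ax":0,"ay":0,"az":0,"hand":0.1},
])

```text
time_s: 7.12
position: [0.4501, 0.0527, 0.0354]
tool_rot: [0.0, 0.676, 0.737, -0.0]
ft_force: [-0.5, 0.0, -2.0]
grip_width: 0.0261
finger_force: 29.7
```

```bash
python3 - <<'E'
from h import *
s=r.snapshot("top"); st=r.get_state();print(st["time_s"],st["position"],st["ft_force"],st["torque"])
a=cv2.cvtColor(s["pixels"],cv2.COLOR_RGB2BGR)[215:255,270:360]
cv2.imwrite("pics/ins.png",cv2.resize(a,None,fx=8,fy=8,interpolation=cv2.INTER_CUBIC))
E
```

```text
7.1667 [0.45012166 0.05330927 0.03538112] [-0.13062713  0.04131662 -0.63964498] [ 0.02742848 -0.12926887 -0.00766478]
```

View pics/ins.png

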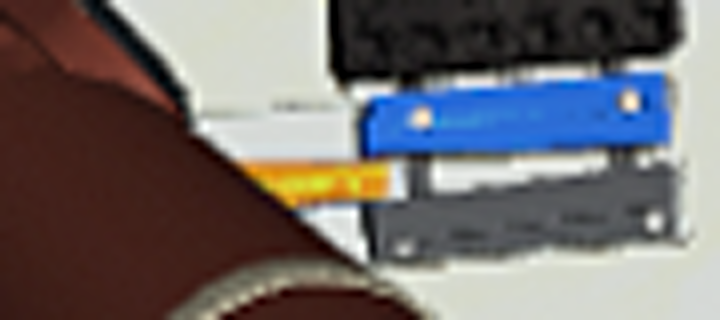

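The tip is about 10 mm inside the mouth at crop (388,180), slightly towards the rail, and no force shows. I'll shift 0.7 mm, go further in, lower and release.

Request:
send_rows([
  {"x":0,"y":0.7,"z":0,"ax":0,"ay":0,"az":0,"hand":0.1},
  {"x":-5,"y":0.7,"z":0,"ax":0,"ay":0,"az":0,"hand":0.1},
  {"x":-10,"y":0.8,"z":0,"ax":0,"ay":0,"az":0,"hand":0.1},
  {"x":-15,"y":0.8,"z":0.5,"ax":0,"ay":0,"az":0,"hand":0.1},
  {"x":-15,"y":0.8,"z":1.3,"ax":0,"ay":0,"az":0,"hand":0.1},
  {"x":-15,"y":0.8,"z":1.6,"ax":0,"ay":0,"az":0,"hand":0.1},
  {"x":-15,"y":0.8,"z":1.6,"ax":0,"ay":0,"az":0,"hand":0.1},
])

```text
time_s: 7.75
position: [0.4522, 0.0385, 0.0338]
tool_rot: [0.0, 0.676, 0.737, -0.0]
ft_force: [1.3, 0.0, -0.9]
grip_width: 0.0263
finger_force: 29.7
```

Request:
send_rows([
  {"x":0,"y":0,"z":0.3,"ax":0,"ay":0,"az":0,"hand":0.32},
  {"x":0,"y":0,"z":0.3,"ax":0,"ay":0,"az":0,"hand":0.4},
  {"x":0,"y":0,"z":0.3,"ax":0,"ay":0,"az":0,"hand":0.5},
  {"x":0,"y":0,"z":0.3,"ax":0,"ay":0,"az":0,"hand":0.5},
  {"x":0,"y":0,"z":0.3,"ax":0,"ay":0,"az":0,"hand":0.5},
  {"x":0,"y":0,"z":0,"ax":0,"ay":0,"az":0,"hand":0.5},
  {"x":0,"y":0,"z":-20,"ax":0,"ay":0,"az":0,"hand":0.5},
  {"x":0,"y":0,"z":-45,"ax":0,"ay":0,"az":0,"hand":0.5},
  {"x":30,"y":-2,"z":-60,"ax":0,"ay":0,"az":0,"hand":0.0},
  {"x":60,"y":-4,"z":-60,"ax":0,"ay":0,"az":0,"hand":0.0},
  {"x":60,"y":-4,"z":-60,"ax":0,"ay":0,"az":0,"hand":0.0},
])

```text
time_s: 8.67
position: [0.4433, 0.1051, 0.0955]
tool_rot: [-0.001, 0.673, 0.74, 0.004]
ft_force: [-0.0, -0.3, -0.1]
grip_width: 0.0311
finger_force: 0.0
```

```bash
python3 - <<'E'
from h import *
for i in range(2): r.snapshot("side")
s=r.snapshot("top"); s2=r.snapshot("side"); st=r.get_state();print(st["time_s"],st["position"],st["ft_force"],st["grip_width"])
a=cv2.cvtColor(s["pixels"],cv2.COLOR_RGB2BGR)[210:260,250:350]; b=cv2.cvtColor(s2["pixels"],cv2.COLOR_RGB2BGR)[185:235,270:370]
f=lambda i:cv2.resize(i,None,fx=6,fy=6,interpolation=cv2.INTER_CUBIC)
cv2.imwrite("pics/rel.png",np.vstack([f(a),f(b)[:300]]))
p=s["pixels"];hsv=cv2.cvtColor(p,cv2.COLOR_RGB2HSV).astype(int);v,u=np.indices(p.shape[:2])
rect(s,(hsv[...,0]>5)&(hsv[...,0]<25)&(hsv[...,1]>130)&(v>215)&(v<260)&(u>240)&(u<340),.04,"orange")
E
```

```text
8.8667 [0.44272532 0.09716866 0.09343653] [-0.15183837 -1.44237314 -1.07124124] 0.015166796062263224
orange 240 ctr [454.5 -30.6] size [ 26.  118.8] box 0.7 mean [455.8 -24.1] dir deg from -y (toward +x) 3.18
```

View pics/rel.png

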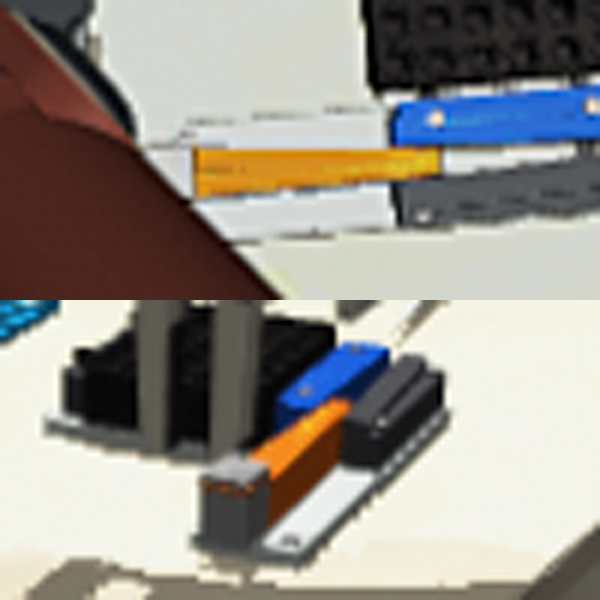

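The wedge lies in the mouth, released: the orange runs from crop (195,172) to (440,162), tip about 22 mm in. Next I close the fingers and come down behind the head.

```bash
python3 - <<'E'
from h import *
go([(446.8,88,93,5),(446.8,88,32,5)])
E
```

```text
[-9.5  3.3  0.4] [-0.0011  0.0011 -0.0011]
[-9.4  3.3 61.4] [-0.0011  0.0011 -0.0011]
```

Request:
send_rows([
  {"x":-6,"y":3.3,"z":0,"ax":0,"ay":0,"az":0,"hand":0.0},
  {"x":-9,"y":3.3,"z":20,"ax":0,"ay":0,"az":0,"hand":0.0},
  {"x":-9,"y":3.3,"z":40,"ax":0,"ay":0,"az":0,"hand":0.0},
  {"x":-9,"y":3.3,"z":55,"ax":0,"ay":0,"az":0,"hand":0.0},
  {"x":-9,"y":3.3,"z":61,"ax":0,"ay":0,"az":0,"hand":0.0},
  {"x":-9,"y":3.3,"z":61,"ax":0,"ay":0,"az":0,"hand":0.0},
  {"x":-9,"y":3.3,"z":61,"ax":0,"ay":0,"az":0,"hand":0.0},
])

```text
time_s: 9.45
position: [0.4473, 0.0889, 0.0327]
tool_rot: [-0.0, 0.676, 0.737, -0.0]
ft_force: [-0.0, -0.1, 0.2]
grip_width: 0.0004
finger_force: 0.0
```

Request:
send_rows([
  {"x":0,"y":0,"z":0,"ax":0,"ay":0,"az":0,"hand":0.0},
])

```text
time_s: 9.53
position: [0.4477, 0.0893, 0.0333]
tool_rot: [0.0, 0.676, 0.737, 0.0]
ft_force: [0.7, 0.0, 0.8]
grip_width: 0.0001
finger_force: 0.0
```

Request:
send_rows([
  {"x":-5,"y":0,"z":0,"ax":0,"ay":0,"az":0,"hand":0.0},
  {"x":-10,"y":0,"z":0,"ax":0,"ay":0,"az":0,"hand":0.0},
  {"x":-15,"y":0,"z":0,"ax":0,"ay":0,"az":0,"hand":0.0},
  {"x":-18,"y":0,"z":0,"ax":0,"ay":0,"az":0,"hand":0.0},
  {"x":-21,"y":0,"z":0,"ax":0,"ay":0,"az":0,"hand":0.0},
  {"x":-24,"y":0,"z":0,"ax":0,"ay":0,"az":0,"hand":0.0},
  {"x":-27,"y":0,"z":0,"ax":0,"ay":0,"az":0,"hand":0.0},
  {"x":-30,"y":0,"z":0,"ax":0,"ay":0,"az":0,"hand":0.0},
  {"x":-33,"y":0,"z":0,"ax":0,"ay":0,"az":0,"hand":0.0},
  {"x":-36,"y":0,"z":0,"ax":0,"ay":0,"az":0,"hand":0.0},
  {"x":-38,"y":0,"z":0,"ax":0,"ay":0,"az":0,"hand":0.0},
  {"x":-40,"y":0,"z":0,"ax":0,"ay":0,"az":0,"hand":0.0},
])

```text
time_s: 10.53
position: [0.4506, 0.0502, 0.0329]
tool_rot: [-0.0, 0.676, 0.737, 0.001]
ft_force: [-0.3, 2.2, 1.8]
grip_width: 0.0005
finger_force: 1.3
```

```bash
cat >> h.py <<'E'
def chk(name=None):
    s=r.snapshot("top"); st=r.get_state(); print(st["time_s"],np.round(st["position"],4),"F",np.round(st["ft_force"],1))
    p=s["pixels"];hsv=cv2.cvtColor(p,cv2.COLOR_RGB2HSV).astype(int);v,u=np.indices(p.shape[:2])
    rect(s,(hsv[...,0]>5)&(hsv[...,0]<25)&(hsv[...,1]>130)&(v>215)&(v<260)&(u>240)&(u<360),.04,"orange")
    rect(s,(hsv[...,0]>100)&(hsv[...,0]<130)&(hsv[...,1]>100)&(v>218)&(v<255)&(u>305)&(u<365),.042,"jaw")
    if name: cv2.imwrite("pics/"+name,cv2.resize(cv2.cvtColor(p,cv2.COLOR_RGB2BGR)[175:260,265:365],None,fx=6,fy=6,interpolation=cv2.INTER_CUBIC))
E
python3 -c "
from h import *;chk()"
```

```text
10.5833 [0.4506 0.0498 0.0328] F [0.2 1.7 1.7]
orange 134 ctr [457.8 -63.8] size [20.2 81.2] box 0.7 mean [459.1 -67.4] dir deg from -y (toward +x) 2.59
jaw 305 ctr [ 483.  -122.9] size [ 29.  113.3] box 0.7 mean [ 481.2 -125. ] dir deg from -y (toward +x) 3.82
```

Request:
send_rows([
  {"x":-3,"y":0,"z":0,"ax":0,"ay":0,"az":0,"hand":0.0},
  {"x":-6,"y":0,"z":0,"ax":0,"ay":0,"az":0,"hand":0.0},
  {"x":-9,"y":0,"z":0,"ax":0,"ay":0,"az":0,"hand":0.0},
  {"x":-12,"y":0,"z":0,"ax":0,"ay":0,"az":0,"hand":0.0},
  {"x":-14,"y":0,"z":0,"ax":0,"ay":0,"az":0,"hand":0.0},
  {"x":-16,"y":0,"z":0,"ax":0,"ay":0,"az":0,"hand":0.0},
  {"x":-18,"y":0,"z":0,"ax":0,"ay":0,"az":0,"hand":0.0},
  {"x":-20,"y":0,"z":0,"ax":0,"ay":0,"az":0,"hand":0.0},
  {"x":-21,"y":0,"z":0,"ax":0,"ay":0,"az":0,"hand":0.0},
  {"x":-22,"y":0,"z":0,"ax":0,"ay":0,"az":0,"hand":0.0},
])

```text
time_s: 11.42
position: [0.4525, 0.0278, 0.0328]
tool_rot: [-0.0, 0.676, 0.737, 0.0]
ft_force: [-0.7, 3.0, 3.4]
grip_width: 0.0006
finger_force: 1.7
```

```bash
python3 -c "
from h import *;chk()"
```

```text
11.4667 [0.4525 0.0275 0.0328] F [-0.7  3.1  3.2]
orange 133 ctr [461.  -88.5] size [20.3 78.4] box 0.7 mean [462.6 -92.1] dir deg from -y (toward +x) 2.41
jaw 330 ctr [ 487.4 -122.9] size [ 31.9 113.3] box 0.7 mean [ 484.8 -124.8] dir deg from -y (toward +x) 3.47
```

Request:
send_rows([
  {"x":-1,"y":0,"z":0,"ax":0,"ay":0,"az":0,"hand":0.0},
  {"x":-2,"y":0,"z":0,"ax":0,"ay":0,"az":0,"hand":0.0},
  {"x":-3,"y":0,"z":0,"ax":0,"ay":0,"az":0,"hand":0.0},
  {"x":-4,"y":0,"z":0,"ax":0,"ay":0,"az":0,"hand":0.0},
  {"x":-5,"y":0,"z":0,"ax":0,"ay":0,"az":0,"hand":0.0},
  {"x":-6,"y":0,"z":0,"ax":0,"ay":0,"az":0,"hand":0.0},
])

```text
time_s: 11.97
position: [0.453, 0.0218, 0.0328]
tool_rot: [-0.0, 0.676, 0.737, 0.0]
ft_force: [-0.6, 3.7, 3.2]
grip_width: 0.0005
finger_force: 1.7
```

Request:
send_rows([
  {"x":-1,"y":0,"z":0,"ax":0,"ay":0,"az":0,"hand":0.0},
  {"x":-2,"y":0,"z":0,"ax":0,"ay":0,"az":0,"hand":0.0},
  {"x":-3,"y":0,"z":0,"ax":0,"ay":0,"az":0,"hand":0.0},
  {"x":-4,"y":0,"z":0,"ax":0,"ay":0,"az":0,"hand":0.0},
  {"x":-5,"y":0,"z":0,"ax":0,"ay":0,"az":0,"hand":0.0},
])

```text
time_s: 12.38
position: [0.4534, 0.0167, 0.0328]
tool_rot: [-0.0, 0.676, 0.737, -0.0]
ft_force: [-0.9, 3.1, 3.1]
grip_width: 0.0005
finger_force: 1.6
```

Request:
send_rows([
  {"x":-1,"y":0,"z":0,"ax":0,"ay":0,"az":0,"hand":0.0},
  {"x":-2,"y":0,"z":0,"ax":0,"ay":0,"az":0,"hand":0.0},
  {"x":-3,"y":0,"z":0,"ax":0,"ay":0,"az":0,"hand":0.0},
  {"x":-4,"y":0,"z":0,"ax":0,"ay":0,"az":0,"hand":0.0},
  {"x":-5,"y":0,"z":0,"ax":0,"ay":0,"az":0,"hand":0.0},
])

```text
time_s: 12.8
position: [0.4536, 0.0122, 0.0328]
tool_rot: [-0.0, 0.676, 0.737, 0.0]
ft_force: [-1.2, 4.9, 2.3]
grip_width: 0.0007
finger_force: 2.2
```

Request:
send_rows([
  {"x":-1,"y":0,"z":0,"ax":0,"ay":0,"az":0,"hand":0.0},
  {"x":-2,"y":0,"z":0,"ax":0,"ay":0,"az":0,"hand":0.0},
])

```text
time_s: 12.97
position: [0.4538, 0.01, 0.0328]
tool_rot: [-0.0, 0.676, 0.737, -0.0]
ft_force: [-2.1, 4.3, 3.6]
grip_width: 0.0005
finger_force: 2.2
```

```bash
python3 -c "
from h import *;chk()"
```

```text
13.0167 [0.4539 0.0097 0.0328] F [-1.5  4.4  3.9]
orange 136 ctr [464.7 -97.1] size [95.8 22.2] box 88.7 mean [ 464.9 -105.8] dir deg from -y (toward +x) 1.72
jaw 329 ctr [ 487.6 -121.2] size [ 30.  116.4] box 2.6 mean [ 487.  -124.2] dir deg from -y (toward +x) 3.62
```

Request:
send_rows([
  {"x":-1,"y":0,"z":0,"ax":0,"ay":0,"az":0,"hand":0.0},
  {"x":-2,"y":0,"z":0,"ax":0,"ay":0,"az":0,"hand":0.0},
  {"x":-3,"y":0,"z":0,"ax":0,"ay":0,"az":0,"hand":0.0},
])

```text
time_s: 13.27
position: [0.4541, 0.007, 0.0328]
tool_rot: [-0.0, 0.676, 0.737, 0.0]
ft_force: [-1.4, 5.2, 3.8]
grip_width: 0.0004
finger_force: 2.8
```

Request:
send_rows([
  {"x":-1,"y":0,"z":0,"ax":0,"ay":0,"az":0,"hand":0.0},
  {"x":-2,"y":0,"z":0,"ax":0,"ay":0,"az":0,"hand":0.0},
  {"x":-3,"y":0,"z":0,"ax":0,"ay":0,"az":0,"hand":0.0},
])

```text
time_s: 13.52
position: [0.454, 0.0047, 0.0328]
tool_rot: [-0.001, 0.675, 0.737, 0.0]
ft_force: [-3.6, 6.7, 3.5]
grip_width: 0.0002
finger_force: 3.3
```

Request:
send_rows([
  {"x":-1,"y":0,"z":0,"ax":0,"ay":0,"az":0,"hand":0.0},
  {"x":-2,"y":0,"z":0,"ax":0,"ay":0,"az":0,"hand":0.0},
])

```text
time_s: 13.68
position: [0.4539, 0.0031, 0.0328]
tool_rot: [-0.001, 0.675, 0.738, 0.0]
ft_force: [-3.8, 6.9, 4.4]
grip_width: 0.0009
finger_force: 3.7
```

Request:
send_rows([
  {"x":-1,"y":0.2,"z":0,"ax":0,"ay":0,"az":0,"hand":0.0},
  {"x":-2,"y":0.4,"z":0,"ax":0,"ay":0,"az":0,"hand":0.0},
])

```text
time_s: 13.85
position: [0.4539, 0.0022, 0.0328]
tool_rot: [-0.002, 0.675, 0.738, 0.0]
ft_force: [-5.8, 10.0, 5.8]
grip_width: 0.0006
finger_force: 5.0
```

```bash
python3 -c "
from h import *;chk('mid.png')"
```

```text
13.9 [0.4539 0.0021 0.0328] F [-4.5  8.6  6. ]
orange 131 ctr [ 468.6 -105.8] size [91.4 29.3] box 79.0 mean [ 467.8 -113.5] dir deg from -y (toward +x) -7.2
jaw 317 ctr [ 486.3 -124.6] size [ 32.  109.9] box 5.5 mean [ 487.7 -127.3] dir deg from -y (toward +x) 2.41
```

View pics/mid.png

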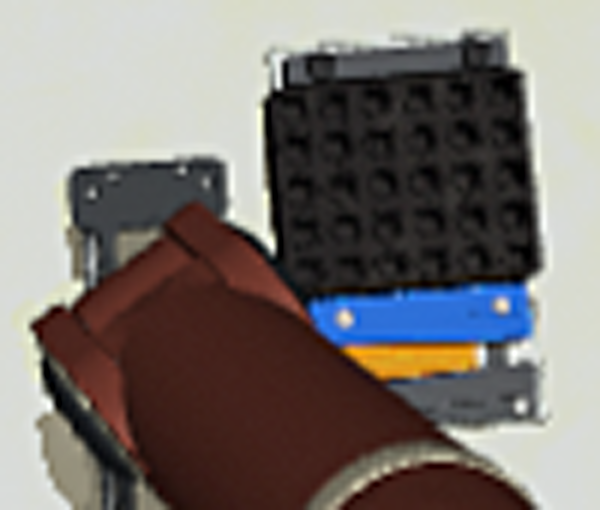

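The jaw now lies flat on the block, and the wedge tip is near crop (477,360), about 85 mm deep. The push is around 9 to 10 N, so only small steps from here.

Request:
send_rows([
  {"x":-0.7,"y":0.5,"z":0,"ax":0,"ay":0,"az":0,"hand":0.0},
  {"x":-0.7,"y":0.5,"z":0,"ax":0,"ay":0,"az":0,"hand":0.0},
  {"x":-0.7,"y":0.5,"z":0,"ax":0,"ay":0,"az":0,"hand":0.0},
])

```text
time_s: 14.15
position: [0.4539, 0.0021, 0.0328]
tool_rot: [-0.002, 0.675, 0.738, 0.0]
ft_force: [-5.3, 9.9, 6.0]
grip_width: 0.0005
finger_force: 5.0
```

Request:
send_rows([
  {"x":-0.8,"y":0.8,"z":-0.5,"ax":0,"ay":0,"az":0,"hand":0.0},
  {"x":-0.8,"y":0.8,"z":-0.5,"ax":0,"ay":0,"az":0,"hand":0.0},
  {"x":-0.8,"y":0.8,"z":-0.5,"ax":0,"ay":0,"az":0,"hand":0.0},
])

```text
time_s: 14.4
position: [0.4538, 0.0001, 0.0328]
tool_rot: [-0.002, 0.675, 0.738, -0.001]
ft_force: [-6.0, 7.6, 3.8]
grip_width: 0.0003
finger_force: 4.1
```

Request:
send_rows([
  {"x":-0.8,"y":0.5,"z":0,"ax":0,"ay":0,"az":0,"hand":0.0},
  {"x":-0.8,"y":0.5,"z":0,"ax":0,"ay":0,"az":0,"hand":0.0},
  {"x":-0.8,"y":0.5,"z":0,"ax":0,"ay":0,"az":0,"hand":0.0},
])

```text
time_s: 14.65
position: [0.4538, 0.0001, 0.0328]
tool_rot: [-0.003, 0.675, 0.738, -0.001]
ft_force: [-7.2, 8.6, 3.6]
grip_width: 0.0004
finger_force: 4.8
```

Request:
send_rows([
  {"x":4,"y":-1,"z":0,"ax":0,"ay":0,"az":0,"hand":0.0},
  {"x":10,"y":-2,"z":0,"ax":0,"ay":0,"az":0,"hand":0.0},
  {"x":12,"y":-2,"z":0,"ax":0,"ay":0,"az":0,"hand":0.0},
  {"x":12,"y":-2,"z":0,"ax":0,"ay":0,"az":0,"hand":0.0},
])

```text
time_s: 14.98
position: [0.4549, 0.0091, 0.0333]
tool_rot: [0.001, 0.676, 0.737, -0.0]
ft_force: [0.2, -0.2, 0.9]
grip_width: 0.0006
finger_force: 0.0
```

```bash
python3 - <<'E'
from h import *
chk(); s=r.snapshot("side"); print(r.get_state()["position"],r.get_state()["tool_rot"])
cv2.imwrite("pics/side2.png",cv2.resize(cv2.cvtColor(s["pixels"],cv2.COLOR_RGB2BGR)[165:240,270:370],None,fx=7,fy=7,interpolation=cv2.INTER_CUBIC))
E
```

```text
15.0333 [0.4548 0.0088 0.0332] F [-0.1  1.1  1.3]
orange 152 ctr [ 465.3 -104.1] size [99.4 24.2] box 87.0 mean [ 466.1 -112.3] dir deg from -y (toward +x) -0.49
jaw 328 ctr [ 488.8 -122.7] size [ 32.  113.6] box 2.5 mean [ 487.3 -125.2] dir deg from -y (toward +x) 3.04
[0.45476624 0.0087638  0.0332617 ] [ 5.89123873e-04  6.75977751e-01  7.36921754e-01 -2.47562883e-04]
```

View pics/side2.png

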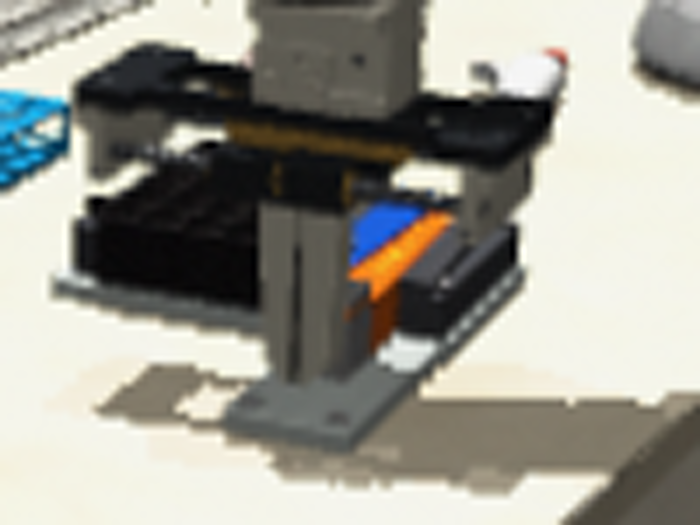

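The fingers stand clear behind the head and the wedge is straight between jaw and rail. I'll push again along the axis.

Request:
send_rows([
  {"x":-4,"y":0.2,"z":0,"ax":0,"ay":0,"az":0,"hand":0.0},
  {"x":-7,"y":0.3,"z":0,"ax":0,"ay":0,"az":0,"hand":0.0},
  {"x":-9,"y":0.3,"z":0,"ax":0,"ay":0,"az":0,"hand":0.0},
  {"x":-10,"y":0.3,"z":0,"ax":0,"ay":0,"az":0,"hand":0.0},
  {"x":-11,"y":0.3,"z":0,"ax":0,"ay":0,"az":0,"hand":0.0},
  {"x":-11,"y":0.3,"z":0,"ax":0,"ay":0,"az":0,"hand":0.0},
])

```text
time_s: 15.58
position: [0.4554, -0.0014, 0.0332]
tool_rot: [-0.0, 0.676, 0.737, 0.0]
ft_force: [-0.6, 1.2, -0.2]
grip_width: 0.0003
finger_force: 0.3
```

Request:
send_rows([
  {"x":-1,"y":0,"z":0,"ax":0,"ay":0,"az":0,"hand":0.0},
  {"x":-2,"y":0,"z":0,"ax":0,"ay":0,"az":0,"hand":0.0},
  {"x":-2,"y":0,"z":0,"ax":0,"ay":0,"az":0,"hand":0.0},
])

```text
time_s: 15.83
position: [0.4554, -0.0029, 0.0332]
tool_rot: [-0.0, 0.675, 0.737, 0.0]
ft_force: [-0.3, 3.6, 0.7]
grip_width: 0.0002
finger_force: 1.1
```

Request:
send_rows([
  {"x":-1,"y":0,"z":0,"ax":0,"ay":0,"az":0,"hand":0.0},
  {"x":-2,"y":0,"z":0,"ax":0,"ay":0,"az":0,"hand":0.0},
  {"x":-2,"y":0,"z":0,"ax":0,"ay":0,"az":0,"hand":0.0},
])

```text
time_s: 16.08
position: [0.4554, -0.0046, 0.0332]
tool_rot: [-0.001, 0.675, 0.737, 0.0]
ft_force: [-2.3, 3.8, 0.7]
grip_width: 0.0006
finger_force: 2.1
```

Request:
send_rows([
  {"x":-1,"y":0,"z":0,"ax":0,"ay":0,"az":0,"hand":0.0},
  {"x":-2,"y":0,"z":0,"ax":0,"ay":0,"az":0,"hand":0.0},
  {"x":-2,"y":0,"z":0,"ax":0,"ay":0,"az":0,"hand":0.0},
])

```text
time_s: 16.33
position: [0.4553, -0.0063, 0.0332]
tool_rot: [-0.001, 0.675, 0.738, 0.0]
ft_force: [-2.7, 5.2, 1.1]
grip_width: 0.0002
finger_force: 2.5
```

```bash
python3 - <<'E'
from h import *
chk("p3.png"); print(r.get_state()["torque"])
E
```

```text
16.3833 [ 0.4553 -0.0063  0.0333] F [-2.3  5.3  1. ]
orange 138 ctr [ 468.  -111.8] size [100.8  35.3] box 77.6 mean [ 468.3 -115.7] dir deg from -y (toward +x) -3.69
jaw 284 ctr [ 486.6 -129.1] size [ 32.  100.9] box 5.7 mean [ 488.  -132.6] dir deg from -y (toward +x) 2.1
[0.96921483 0.42586707 0.03067211]
```

View pics/p3.png

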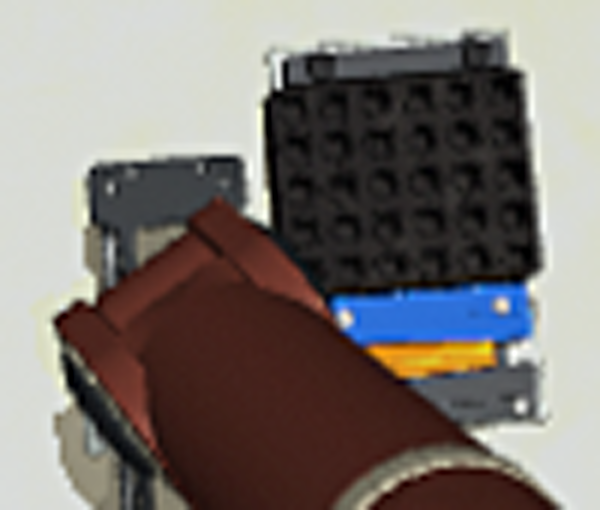

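The tip is now at crop (497,355), about 94 mm deep, so it advanced freely and isn't tight yet. I'll continue, with less sideways load.

Request:
send_rows([
  {"x":-1,"y":-0.2,"z":0,"ax":0,"ay":0,"az":0,"hand":0.0},
  {"x":-2,"y":-0.4,"z":0,"ax":0,"ay":0,"az":0,"hand":0.0},
  {"x":-2,"y":-0.4,"z":0,"ax":0,"ay":0,"az":0,"hand":0.0},
])

```text
time_s: 16.63
position: [0.4553, -0.0088, 0.0332]
tool_rot: [-0.001, 0.675, 0.737, 0.0]
ft_force: [-3.0, 3.7, 2.1]
grip_width: 0.0004
finger_force: 2.3
```

Request:
send_rows([
  {"x":-1,"y":-0.4,"z":0,"ax":0,"ay":0,"az":0,"hand":0.0},
  {"x":-2,"y":-0.8,"z":0,"ax":0,"ay":0,"az":0,"hand":0.0},
  {"x":-2,"y":-0.8,"z":0,"ax":0,"ay":0,"az":0,"hand":0.0},
])

```text
time_s: 16.88
position: [0.4552, -0.0103, 0.0333]
tool_rot: [-0.0, 0.675, 0.738, 0.001]
ft_force: [-1.1, 6.4, 0.2]
grip_width: 0.0001
finger_force: 2.9
```

Request:
send_rows([
  {"x":-1,"y":-0.2,"z":0,"ax":0,"ay":0,"az":0,"hand":0.0},
  {"x":-2,"y":-0.3,"z":0,"ax":0,"ay":0,"az":0,"hand":0.0},
  {"x":-2,"y":-0.3,"z":0,"ax":0,"ay":0,"az":0,"hand":0.0},
])

```text
time_s: 17.13
position: [0.4553, -0.0104, 0.0333]
tool_rot: [-0.001, 0.675, 0.738, 0.002]
ft_force: [-1.9, 9.6, -0.5]
grip_width: 0.0005
finger_force: 4.5
```

Request:
send_rows([
  {"x":-1,"y":-0.2,"z":0,"ax":0,"ay":0,"az":0,"hand":0.0},
  {"x":-1.5,"y":-0.3,"z":0,"ax":0,"ay":0,"az":0,"hand":0.0},
  {"x":-1.5,"y":-0.3,"z":0,"ax":0,"ay":0,"az":0,"hand":0.0},
  {"x":-1.5,"y":-0.3,"z":0,"ax":0,"ay":0,"az":0,"hand":0.0},
])

```text
time_s: 17.47
position: [0.4552, -0.0104, 0.0333]
tool_rot: [-0.001, 0.674, 0.739, 0.003]
ft_force: [-3.6, 10.7, 0.0]
grip_width: 0.0003
finger_force: 5.7
```

Request:
send_rows([
  {"x":-1,"y":-0.8,"z":0,"ax":0,"ay":0,"az":0,"hand":0.0},
  {"x":-1,"y":-0.8,"z":0,"ax":0,"ay":0,"az":0,"hand":0.0},
  {"x":-1,"y":-0.8,"z":0,"ax":0,"ay":0,"az":0,"hand":0.0},
])

```text
time_s: 17.72
position: [0.4553, -0.0105, 0.0334]
tool_rot: [-0.001, 0.674, 0.739, 0.004]
ft_force: [-1.7, 13.4, -2.2]
grip_width: -0.0
finger_force: 6.4
```

Request:
send_rows([
  {"x":6,"y":0,"z":0,"ax":0,"ay":0,"az":0,"hand":0.0},
  {"x":14,"y":0,"z":0,"ax":0,"ay":0,"az":0,"hand":0.0},
  {"x":14,"y":0,"z":0,"ax":0,"ay":0,"az":0,"hand":0.0},
  {"x":14,"y":0,"z":0,"ax":0,"ay":0,"az":0,"hand":0.0},
])

```text
time_s: 18.05
position: [0.4534, -0.0031, 0.0333]
tool_rot: [0.001, 0.676, 0.737, -0.001]
ft_force: [0.3, -0.3, -0.5]
grip_width: 0.0002
finger_force: 0.0
```

```bash
python3 -c "
from h import *;chk()"
```

```text
18.1 [ 0.4533 -0.0033  0.0333] F [ 0.5  0.4 -0.6]
orange 144 ctr [ 467.8 -115.7] size [99.2 31.2] box 80.1 mean [ 467.7 -121.1] dir deg from -y (toward +x) -3.64
jaw 302 ctr [ 486.5 -126.1] size [ 32. 107.] box 5.5 mean [ 487.9 -128.6] dir deg from -y (toward +x) 2.75
```

Request:
send_rows([
  {"x":-3,"y":1.5,"z":0,"ax":0,"ay":0,"az":0,"hand":0.0},
  {"x":-6,"y":1.5,"z":0,"ax":0,"ay":0,"az":0,"hand":0.0},
  {"x":-8,"y":1.5,"z":0,"ax":0,"ay":0,"az":0,"hand":0.0},
  {"x":-10,"y":1.5,"z":0,"ax":0,"ay":0,"az":0,"hand":0.0},
  {"x":-12,"y":1.5,"z":0,"ax":0,"ay":0,"az":0,"hand":0.0},
  {"x":-12,"y":1.5,"z":0,"ax":0,"ay":0,"az":0,"hand":0.0},
  {"x":-12,"y":1.5,"z":0,"ax":0,"ay":0,"az":0,"hand":0.0},
])

```text
time_s: 18.68
position: [0.4554, -0.0104, 0.0333]
tool_rot: [-0.001, 0.674, 0.738, 0.002]
ft_force: [-0.8, 7.2, 0.6]
grip_width: 0.0005
finger_force: 3.6
```

Request:
send_rows([
  {"x":-1,"y":0,"z":0,"ax":0,"ay":0,"az":0,"hand":0.0},
  {"x":-2,"y":0,"z":0,"ax":0,"ay":0,"az":0,"hand":0.0},
  {"x":-3,"y":-0.3,"z":0,"ax":0,"ay":0,"az":0,"hand":0.0},
  {"x":-3,"y":-0.3,"z":0,"ax":0,"ay":0,"az":0,"hand":0.0},
  {"x":-3,"y":-0.3,"z":0,"ax":0,"ay":0,"az":0,"hand":0.0},
])

```text
time_s: 19.1
position: [0.4554, -0.0104, 0.0334]
tool_rot: [-0.002, 0.673, 0.739, 0.004]
ft_force: [-2.0, 11.1, -0.3]
grip_width: 0.0008
finger_force: 6.1
```

Request:
send_rows([
  {"x":-1,"y":-0.5,"z":0,"ax":0,"ay":0,"az":0,"hand":0.0},
  {"x":-1.5,"y":-0.5,"z":0,"ax":0,"ay":0,"az":0,"hand":0.0},
  {"x":-1.5,"y":-0.5,"z":0,"ax":0,"ay":0,"az":0,"hand":0.0},
])

```text
time_s: 19.35
position: [0.4554, -0.0104, 0.0334]
tool_rot: [-0.003, 0.673, 0.74, 0.006]
ft_force: [-1.3, 14.4, -0.9]
grip_width: 0.0003
finger_force: 7.3
```

Request:
send_rows([
  {"x":8,"y":0,"z":0,"ax":0,"ay":0,"az":0,"hand":0.0},
  {"x":20,"y":0,"z":0,"ax":0,"ay":0,"az":0,"hand":0.0},
  {"x":30,"y":0,"z":-10,"ax":0,"ay":0,"az":0,"hand":0.0},
  {"x":45,"y":0,"z":-40,"ax":0,"ay":0,"az":0,"hand":0.0},
  {"x":70,"y":0,"z":-70,"ax":0,"ay":0,"az":0,"hand":0.0},
  {"x":100,"y":0,"z":-90,"ax":0,"ay":0,"az":0,"hand":0.0},
  {"x":135,"y":0,"z":-100,"ax":0,"ay":0,"az":0,"hand":0.0},
  {"x":165,"y":10,"z":-100,"ax":0,"ay":0,"az":0,"hand":0.0},
  {"x":165,"y":10,"z":-100,"ax":0,"ay":0,"az":0,"hand":0.0},
  {"x":165,"y":10,"z":-100,"ax":0,"ay":0,"az":0,"hand":0.0},
])

```text
time_s: 20.18
position: [0.4508, 0.1484, 0.1343]
tool_rot: [0.0, 0.674, 0.738, 0.001]
ft_force: [0.7, 0.0, -0.1]
grip_width: 0.0003
finger_force: 0.0
```

```bash
python3 -c "
from h import *;chk('fin.png')"
```

```text
20.2333 [0.4505 0.1463 0.1336] F [-0.4 -0.5 -0.8]
orange 243 ctr [ 462.1 -105.9] size [ 24.3 120.2] box 3.6 mean [463.1 -97.6] dir deg from -y (toward +x) 5.88
jaw 325 ctr [ 490.3 -121.4] size [ 31.9 116.2] box 0.7 mean [ 487.6 -124.5] dir deg from -y (toward +x) 3.4
```

View pics/fin.png

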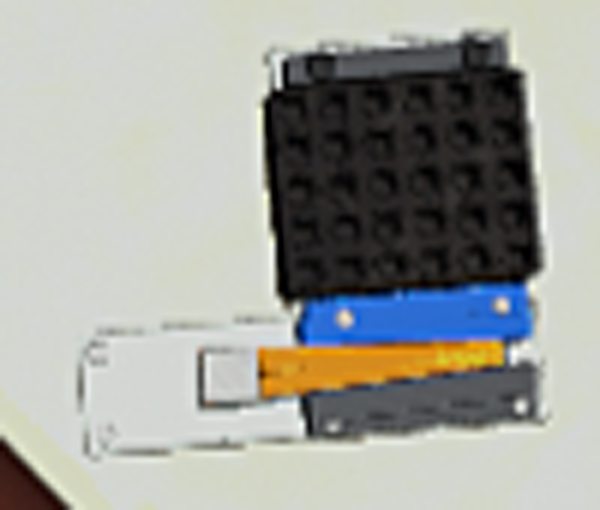

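The wedge is straight and seated, with its head at crop (230,377). The jaw is flat on the block, the block is centred, and the robot is clear.

```bash
python3 -c "
from h import *;print(r.hand_in())"
```

```text
the job is handed in; nothing more can be done
None
```

I laid the wedge in the slot, let it go, then pushed it in with up to 14.4 N until it stopped. The block looks clamped, centred and undisturbed in the last picture, and I've handed the job in at about 20 s; no verdict came back, and the jaw's holding force wasn't measured.

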